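# Fit the matching impression tray on the patient's cast and shut the model box

## Task

The patient's plaster cast stands in the open grey model box, ready to go to the lab. Of the three steel impression trays on the paper, find the one whose trough matches the tooth row of that cast, set it fully home over the teeth, and shut the box's lid completely. Leave the other two trays, the two casts in the metal tray and everything else where they are.

Things in the scene. Friction and masses are not known exactly. Their poses are not given: they have to be found in the camera images.
- cast_small: small plaster cast of a lower jaw, loose, 130 g. Plinth 14 mm high, 60 mm wide; on it a U-shaped tooth row, top at z = 33 mm, 9.6 mm thick at the plinth, 6 mm at the top. Middle line of the row: half circle of radius 20 mm about the origin towards -x (front), then two legs of 21 mm to +x, each spreading by 1.5 mm. Origin: underside, at the half circle's centre; z up, y across.
- cast_medium: medium plaster cast of a lower jaw, loose, 130 g. Plinth 14 mm high, 72 mm wide; on it a U-shaped tooth row, top at z = 33 mm, 9.6 mm thick at the plinth, 6 mm at the top. Middle line of the row: half circle of radius 26 mm about the origin towards -x (front), then two legs of 23 mm to +x, each spreading by 1.5 mm. Origin: underside, at the half circle's centre; z up, y across.
- cast_large: large plaster cast of a lower jaw, loose, 130 g. Plinth 14 mm high, 84 mm wide; on it a U-shaped tooth row, top at z = 33 mm, 9.6 mm thick at the plinth, 6 mm at the top. Middle line of the row: half circle of radius 32 mm about the origin towards -x (front), then two legs of 25 mm to +x, each spreading by 1.5 mm. Origin: underside, at the half circle's centre; z up, y across.
- tray_small: small impression tray, loose, 50 g, steel, trough down: U-shaped trough, 61 mm wide over all, middle line as that of the small cast (radius 20, legs 21 mm). Trough 14 mm wide and 14 mm deep inside, walls 2 mm, roof top at z = 16.5 mm, rear ends open. Origin: the half circle's centre, on the plane of the rims (on the 1.6 mm thick paper at the start); -x is the handle's side, z up.
- tray_small_grip (a point): middle of the small tray's handle, 44 mm in front of (-x) the tray's origin and 18.5 mm above it. The handle is a level bar, 15 mm wide (y), 8 mm thick (z), free for 27 mm in front of the trough. Home on its own cast, the tray's origin is 19 mm above the cast's, x, y and heading alike, roof resting on the teeth, about 2.5 mm of side play. A tray of another size stays up on the teeth.
- tray_medium: medium impression tray, loose, 50 g, steel, trough down: U-shaped trough, 73 mm wide over all, middle line as that of the medium cast (radius 26, legs 23 mm). Trough 14 mm wide and 14 mm deep inside, walls 2 mm, roof top at z = 16.5 mm, rear ends open. Origin: the half circle's centre, on the plane of the rims (on the 1.6 mm thick paper at the start); -x is the handle's side, z up.
- tray_medium_grip (a point): middle of the medium tray's handle, 50 mm in front of (-x) the tray's origin and 18.5 mm above it. The handle is a level bar, 15 mm wide (y), 8 mm thick (z), free for 27 mm in front of the trough. Home on its own cast, the tray's origin is 19 mm above the cast's, x, y and heading alike, roof resting on the teeth, about 2.5 mm of side play. A tray of another size stays up on the teeth.
- tray_large: large impression tray, loose, 50 g, steel, trough down: U-shaped trough, 85 mm wide over all, middle line as that of the large cast (radius 32, legs 25 mm). Trough 14 mm wide and 14 mm deep inside, walls 2 mm, roof top at z = 16.5 mm, rear ends open. Origin: the half circle's centre, on the plane of the rims (on the 1.6 mm thick paper at the start); -x is the handle's side, z up.
- tray_large_grip (a point): middle of the large tray's handle, 56 mm in front of (-x) the tray's origin and 18.5 mm above it. The handle is a level bar, 15 mm wide (y), 8 mm thick (z), free for 27 mm in front of the trough. Home on its own cast, the tray's origin is 19 mm above the cast's, x, y and heading alike, roof resting on the teeth, about 2.5 mm of side play. A tray of another size stays up on the teeth.
- box_floor (a point): centre of the inner floor (4 mm above the worktop) of the grey model box, which stands fast. Box base 140 mm (x) by 118 mm (y), walls 3 mm, rim 22 mm above the worktop; the point's axes turn with the box, -x is its front. The patient's cast is the one that stands in here; the two others stand in a flat metal tray at the back.
- lid (a joint): hinge of the box's lid: 0 shut, grows as it opens, at most 1.8 rad; stands open at 1.35 to 1.65 at the start. A deep cover, 140 by 118 mm, skirts 32 mm high all round. Stiff: it stays where it is left and moves with about 1 N at its front edge. It shuts over the right tray fully home (handle clear by 6 mm), not over one that stands high.
- lid_hinge (a point): middle of the lid's hinge line (along the box's y) on the rear (+x) rim of the box, 70 mm behind the box's centre, 22.5 mm above the worktop. In the shut lid's plane, its outer top lies 32 mm above this line (54.5 mm above the worktop) and reaches 140 mm forward from it.
- lid_tab (a point): thumb tab in the middle of the lid's front skirt, 144 mm from the hinge line and (shut) 6 mm above it; 30 mm wide, sticks out 8 mm
- steel_tin: bystander, loose: closed steel instrument tin, 74 x 158 x 28 mm, lying on the worktop; origin at the middle of its underside
- cement_spatula: bystander, loose: slim steel spatula, 153 mm long, lying on the worktop; origin at the middle of its underside
- fine_scissors: bystander, loose: small scissors, 115 mm long, lying on the worktop; origin at the middle of its underside
- marker: bystander, loose: felt pen, 124 mm long, lying on the worktop; origin at the middle of its underside
Not all that is in view belongs to the job. Leave any orange look-alike of the cast_large alone.

How it is judged:
On the way, in this order (a step that is already met when the one before it is completed fails the run):
1. the tray of the right size is fully home over the teeth of the cast in the box (((horizontal distance between cast_small and box_floor below 0.04 m and z of tray_small in the frame of cast_small between 0.016 and 0.0215 m and x of tray_small in the frame of cast_small between -0.006 and 0.006 m and y of tray_small in the frame of cast_small between -0.006 and 0.006 m and angle between the x axis of tray_small and the x axis of cast_small, either way round below 0.2 rad and angle between the z axis of tray_small and the z axis of cast_small, either way round below 0.06 rad and angle between cast_small's own z axis and vertical below 0.06 rad) or (horizontal distance between cast_medium and box_floor below 0.04 m and z of tray_medium in the frame of cast_medium between 0.016 and 0.0215 m and x of tray_medium in the frame of cast_medium between -0.006 and 0.006 m and y of tray_medium in the frame of cast_medium between -0.006 and 0.006 m and angle between the x axis of tray_medium and the x axis of cast_medium, either way round below 0.2 rad and angle between the z axis of tray_medium and the z axis of cast_medium, either way round below 0.06 rad and angle between cast_medium's own z axis and vertical below 0.06 rad) or (horizontal distance between cast_large and box_floor below 0.04 m and z of tray_large in the frame of cast_large between 0.016 and 0.0215 m and x of tray_large in the frame of cast_large between -0.006 and 0.006 m and y of tray_large in the frame of cast_large between -0.006 and 0.006 m and angle between the x axis of tray_large and the x axis of cast_large, either way round below 0.2 rad and angle between the z axis of tray_large and the z axis of cast_large, either way round below 0.06 rad and angle between cast_large's own z axis and vertical below 0.06 rad))), for 0.2 s.
2. the lid is shut (value of joint lid below 0.04 rad), for 0.2 s.
At the end, for the whole second after the job is handed in: The cast stands upright in the box, the tray of its size is home on it and at rest (origin 16 to 21.5 mm above the cast's, within 6 mm in x and y of the cast, heading within 0.2 rad, level within 0.06 rad), and the lid is shut (under 0.04 rad) ((((horizontal distance between cast_small and box_floor below 0.04 m and z of tray_small in the frame of cast_small between 0.016 and 0.0215 m and x of tray_small in the frame of cast_small between -0.006 and 0.006 m and y of tray_small in the frame of cast_small between -0.006 and 0.006 m and angle between the x axis of tray_small and the x axis of cast_small, either way round below 0.2 rad and angle between the z axis of tray_small and the z axis of cast_small, either way round below 0.06 rad and angle between cast_small's own z axis and vertical below 0.06 rad) and linear speed of tray_small below 0.02 m/s) or ((horizontal distance between cast_medium and box_floor below 0.04 m and z of tray_medium in the frame of cast_medium between 0.016 and 0.0215 m and x of tray_medium in the frame of cast_medium between -0.006 and 0.006 m and y of tray_medium in the frame of cast_medium between -0.006 and 0.006 m and angle between the x axis of tray_medium and the x axis of cast_medium, either way round below 0.2 rad and angle between the z axis of tray_medium and the z axis of cast_medium, either way round below 0.06 rad and angle between cast_medium's own z axis and vertical below 0.06 rad) and linear speed of tray_medium below 0.02 m/s) or ((horizontal distance between cast_large and box_floor below 0.04 m and z of tray_large in the frame of cast_large between 0.016 and 0.0215 m and x of tray_large in the frame of cast_large between -0.006 and 0.006 m and y of tray_large in the frame of cast_large between -0.006 and 0.006 m and angle between the x axis of tray_large and the x axis of cast_large, either way round below 0.2 rad and angle between the z axis of tray_large and the z axis of cast_large, either way round below 0.06 rad and angle between cast_large's own z axis and vertical below 0.06 rad) and linear speed of tray_large below 0.02 m/s)) and value of joint lid below 0.04 rad); the robot touches nothing.
It fails at once if one of the two trays that do not belong to the cast in the box is moved by more than 20 mm ((horizontal distance between cast_small and box_floor below 0.04 m and distance of tray_medium from where it was at the start of the episode above 0.02 m) or (horizontal distance between cast_small and box_floor below 0.04 m and distance of tray_large from where it was at the start of the episode above 0.02 m) or (horizontal distance between cast_medium and box_floor below 0.04 m and distance of tray_small from where it was at the start of the episode above 0.02 m) or (horizontal distance between cast_medium and box_floor below 0.04 m and distance of tray_large from where it was at the start of the episode above 0.02 m) or (horizontal distance between cast_large and box_floor below 0.04 m and distance of tray_small from where it was at the start of the episode above 0.02 m) or (horizontal distance between cast_large and box_floor below 0.04 m and distance of tray_medium from where it was at the start of the episode above 0.02 m)).
It fails at once if one of the two casts that wait in the metal tray is moved by more than 20 mm ((horizontal distance between cast_small and box_floor below 0.04 m and distance of cast_medium from where it was at the start of the episode above 0.02 m) or (horizontal distance between cast_small and box_floor below 0.04 m and distance of cast_large from where it was at the start of the episode above 0.02 m) or (horizontal distance between cast_medium and box_floor below 0.04 m and distance of cast_small from where it was at the start of the episode above 0.02 m) or (horizontal distance between cast_medium and box_floor below 0.04 m and distance of cast_large from where it was at the start of the episode above 0.02 m) or (horizontal distance between cast_large and box_floor below 0.04 m and distance of cast_small from where it was at the start of the episode above 0.02 m) or (horizontal distance between cast_large and box_floor below 0.04 m and distance of cast_medium from where it was at the start of the episode above 0.02 m)).
It fails at once if the tin, spatula, scissors or pen is moved by more than 30 mm (distance of any of steel_tin, cement_spatula, fine_scissors, marker from where it was at the start of the episode above 0.03 m).
It also fails if it takes over 67 s, if anything falls off the work surface, if the arm or the gripper's body presses on something with over 40 N, if the wrist force passes 120 N, or if a joint passes its speed limit or range.

## Robot

A 6-joint arm with a two-finger parallel gripper is mounted at the origin on a cart in front of the work surface, level with it; the furniture and walls round the work are solid. World frame = base frame: x ahead of the robot, y to its left, z up, the work surface at z = 0. Lengths are in m, angles in rad, forces in N, time in s.
With the tool pointing down it reaches from about 0.3 to 0.775 m from the base axis. Payload 14.6 kg.
Tool frame: the origin (TCP) lies at the very end of the fingers, on their centre line; the grasp point (between the pads) lies 19 mm behind it; z points along the fingers, y is the line along which they close (so a half turn about z gives the same grasp; the last joint's range is limited). The gripper opens to 94 mm and grips with 3 to 60 N. Pads are 16 mm wide; open, the fingers measure 119 mm over their backs; the gripper's body (75 mm by 177 mm) begins 78 mm behind the grasp point.
Start: joints at [1.15, 0.3, 1.521, -0, 1.321, -0.067], TCP at [0.191, 0.516, 0.205] pointing down, gripper open.
Joint ranges: [-3.03, 3.03], [-0.79, 2.21], [0.23, 2.52], [-1.04, 4.18], [0, 3.07], [-2.55, 2.55]. Speed limits (rad/s): [2.22, 2.22, 2.57, 3.14, 3.14, 3.14].

## Interface

Orientations are given as [roll, pitch, yaw] about the fixed x, y, z axes, in that order (R = Rz(yaw) Ry(pitch) Rx(roll)).
In Python, from station import ctrl gives the robot as it stands. The module is installed in compiled form; this text tells all that it offers.
- The arm moves only by the tool play_rows, never from a script. Its argument "commands" is a list of rows, each a list of 7 numbers: the shift along the tool's x, y, z in m, then the turn, a rotation vector about the tool's x, y, z in degrees, then the closure, from -1 (fully open) to 1 (shut). A call has 1 to 20 rows; each row shifts and turns the commanded pose from where the row before left it, along the tool's axes as they then stand; what a row does not reach is not made up. A row lasts 1/12 s, in which the tool goes at most 41.7 mm and 7.16 degrees, less where a joint would pass 70% of its speed; a pose out of reach is approached as far as the arm can. A call is refused whole if a number of a shift passes 0.0417 or a number of a turn 7.16, either way. A call with a gripper value outside its range is refused whole. The fingers move at their own pace and stop on an object; "force" is the grip in N (left out, the last holds). Time passes only in rows, so rows that do not move let the fingers close. It gives the time, the measured TCP pose, the force, the opening and the grip force at its end, in the units of the state.
- ctrl.get_obs(): the state, without advancing time (a new reading comes with each control period).
- ctrl.camera(name): name is "scene" or "top" or "wrist"; returns the picture (480x640x3 uint8, blue, green, red); there is no depth.
- ctrl.camera_model(name): a dict with "fx", "fy", "cx", "cy" (pixels), "rvec" (rotation vector, rad) and "tvec" (3), from world to camera coordinates, as OpenCV has them. Camera axes: x right, y down, z forward; pixel columns grow to the right and rows downward; lengths in m; the calibration is good to about 2 mm. A picture is of the moment at which its call begins: read the wrist's pose just before it. camera_model takes no time and is no camera call; for the wrist camera it gives the pose at the moment of the call.
- ctrl.hand_in(): hands the job in; it is judged then, once.
The state is a dict: "time_s": time; "qpos": joint angles; "joint_vel": joint speeds; "tau": joint torques, N m; "ee_pos": TCP position; "eef_rot": TCP orientation; "force": force on the tool from outside, world axes, zero at the start; "moment": the same for the moment, N m; "grip_width": finger opening in m; "grip_force": force on a finger pad.
Only numpy, scipy, OpenCV 4.12 (cv2) and the standard library are available. Lean on these libraries where they do the work, as an engineer would, in place of code of your own. Each camera call takes 0.05 s, during which the arm holds its last target. There are 200 camera calls.

## Working session

There is one attempt and no reset: what is moved stays moved. The work goes in short steps, Python scripts to look and compute and a tool call to move; the robot and the scene stay as the last step left them, time stands still between calls to the robot, and variables do not carry over. Pictures are saved under pics/ and viewed, at most 11 in all, crops included, and the job is handed in when it is done.

Besides the shell and the picture viewer there is one more tool, called after "Call:" by a JSON object that holds its "method" and its "body". play_rows: Moves the arm, as the interface text tells. Its arguments: {"type":"object","properties":{"commands":{"type":"array","items":{"type":"array","items":{"type":"number"}}},"force":{"type":"number"}},"required":["commands"]}

```bash
mkdir -p pics; cat > h.py <<'E'
import numpy as np, cv2
from station import ctrl
def cast(m,px,z):
    R=cv2.Rodrigues(np.array(m["rvec"],float))[0]; t=np.array(m["tvec"],float).ravel()
    px=np.atleast_2d(px).astype(float)
    d=np.c_[(px[:,0]-m["cx"])/m["fx"],(px[:,1]-m["cy"])/m["fy"],np.ones(len(px))]@R
    c=-R.T@t
    return c+d*((z-c[2])/d[:,2])[:,None]
def proj(m,P):
    p=cv2.projectPoints(np.atleast_2d(P).astype(float),np.array(m["rvec"],float),np.array(m["tvec"],float),np.array([[m["fx"],0,m["cx"]],[0,m["fy"],m["cy"]],[0,0,1.]]),None)[0]
    return p[:,0]
E
python3 - <<'E'
from h import *
for n in("scene","top"):
    cv2.imwrite(f"pics/{n}0.png",ctrl.camera(n)); m=ctrl.camera_model(n)
    R=cv2.Rodrigues(np.array(m["rvec"],float))[0]; print(n,m["fx"],-R.T@np.ravel(m["tvec"]),R[2])
o=ctrl.get_obs(); print(o["time_s"],o["ee_pos"],o["eef_rot"],o["grip_width"])
E
```

```text
scene 496.5010465291291 [ 0.1361577  -0.39959244  0.68476449] [ 0.45682897  0.60466469 -0.65244762]
top 509.99941278106985 [0.465883   0.19077597 1.08880771] [ 0.09132613  0.00512605 -0.99580784]
0.1 [0.19044467 0.51572342 0.20496181] [-3.14057059e+00 -7.28532512e-05  2.78783237e+00] 0.09379786057095432
```

View pics/scene0.png

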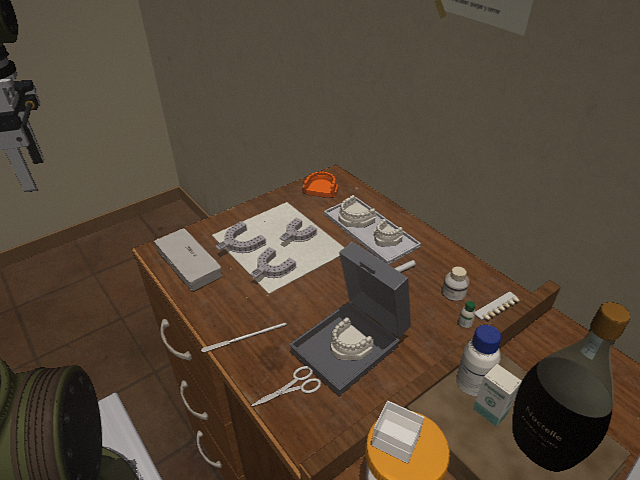

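View pics/top0.png

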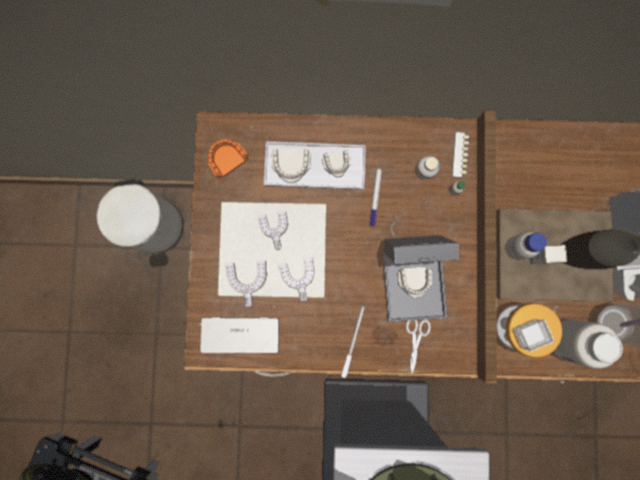

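The pictures show three trays on the paper, at top-view px (246,280), (297,275) and (273,228). The box's cast is at (415,281), the waiting casts at (291,163) and (337,163), and the orange decoy at (227,157). The tray at (297,275) looks medium, so I'll measure widths and check a crop.

```bash
python3 - <<'E'
from h import *
im=cv2.imread("pics/top0.png"); m=ctrl.camera_model("top")
c=np.hstack([cv2.resize(im[195:315,215:330],None,fx=3.45,fy=3.45,interpolation=3),cv2.resize(im[225:345,375:490],None,fx=3.45,fy=3.45,interpolation=3)])
cv2.imwrite("pics/crop1.png",c)
hsv=cv2.cvtColor(im,40); g=cv2.cvtColor(im,6)
def rep(mask,x0,y0,x1,y1,z,amin=100):
    k=np.zeros_like(mask);k[y0:y1,x0:x1]=mask[y0:y1,x0:x1]
    for q in cv2.findContours(k,0,2)[0]:
        if cv2.contourArea(q)<amin: continue
        w=cast(m,q[:,0,:],z)[:,:2]; (cx,cy),(a,b),t=cv2.minAreaRect((w*1000).astype(np.float32))
        print("bb",cv2.boundingRect(q),"ctr mm",round(cx),round(cy),"size",round(a),round(b),"ang",round(t))
paper=np.median(im[205:215,225:255].reshape(-1,3),0);print("paper",paper, im[277,262],im[232,268])
d=np.abs(im.astype(int)-paper).max(2)
print("trays");rep((d>28).astype(np.uint8),222,208,324,308,.018)
print("casts");
w=((g>125)&(hsv[...,1]<110)).astype(np.uint8)
rep(w,392,262,440,300,.033); 
rep(w,268,146,362,186,.033)
E
```

```text
paper [219. 228. 230.] [187 186 191] [219 216 224]
trays
bb (222, 261, 102, 47) ctr mm 482 296 size 96 211 ang 2
bb (259, 212, 30, 39) ctr mm 591 295 size 78 61 ang 10
casts
bb (392, 262, 48, 38) ctr mm 497 0 size 76 97 ang 2
bb (268, 146, 94, 40) ctr mm 733 215 size 84 197 ang 1
```

View pics/crop1.png

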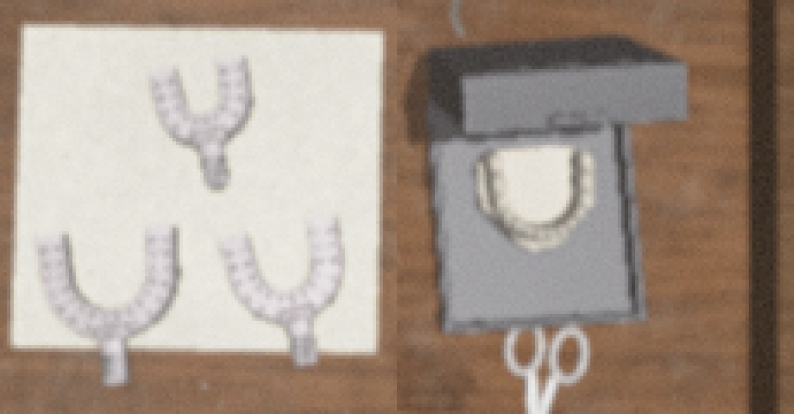

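Widths: the tray at (297,275) is about 72 mm wide, so medium. The left one is about 86 mm (large) and the upper one 61 mm (small). The box's cast plinth is about 72 mm (medium), with large and small left in the metal tray, so the tray at (297,275) is the right one. Handle at top px (303,296).

```bash
cat >> h.py <<'E'
from scipy.spatial.transform import Rotation as Ro
def goto(P,yaw):
    o=ctrl.get_obs(); R=Ro.from_euler("xyz",o["eef_rot"])
    T=Ro.from_euler("xyz",[np.pi,0,yaw]); 
    print("t",round(o["time_s"],2),"pos",np.round(o["ee_pos"],4),"yaw",round(o["eef_rot"][2],3),"tool shift mm",np.round(R.inv().apply(np.array(P)-o["ee_pos"])*1000,1),"rotvec deg",np.round((R.inv()*T).as_rotvec(degrees=True),2))
E
python3 - <<'E'
from h import *
m=ctrl.camera_model("top"); L=lambda x,y:(215+x/3.45,195+y/3.45); B=lambda x,y:(375+(x-397)/3.45,225+y/3.45)
f=cast(m,[L(297,328),L(304,361)],.024); r=cast(m,[L(233,237),L(325,220)],.018)
print("handle",f,"rear",r); v=r.mean(0)-f[1]; h=np.arctan2(v[1],v[0]); print("heading",h)
print("box front corners",cast(m,[B(444,330),B(645,318)],.022)); print("box left rear",cast(m,[B(437,135),B(632,125)],.022))
print("cast front tooth/plinth",cast(m,[B(537,245),B(478,165),B(592,165)],.018))
g=f.mean(0); goto([g[0],g[1],.15],np.pi+h)
E
```

```text
handle [[0.47048521 0.23588428 0.024     ]
 [0.45081425 0.2310734  0.024     ]] rear [[0.52469491 0.2767961  0.018     ]
 [0.53654993 0.22105117 0.018     ]]
heading 0.22004270720552993
box front corners [[ 0.41221553  0.05272899  0.022     ]
 [ 0.42258652 -0.06783675  0.022     ]]
box left rear [[ 0.52932409  0.05867656  0.022     ]
 [ 0.53852526 -0.0594796   0.022     ]]
cast front tooth/plinth [[ 0.46450807 -0.00330976  0.018     ]
 [ 0.51196529  0.03299985  0.018     ]
 [ 0.51379995 -0.03624396  0.018     ]]
t 0.1 pos [0.1904 0.5157 0.205 ] yaw 2.788 tool shift mm [-351.3 -171.1   55.1] rotvec deg [-6.000e-02 -2.000e-02 -3.288e+01]
```

Call:
{"method": "play_rows", "body": {"commands": [[-0.0293,-0.0143,0,0,0,0,0.2],[-0.0293,-0.0143,0,0,0,0,0.2],[-0.0293,-0.0143,0,0,0,0,0.2],[-0.0293,-0.0143,0,0,0,0,0.2],[-0.0293,-0.0143,0,0,0,0,0.2],[-0.0293,-0.0143,0,0,0,0,0.2],[-0.0293,-0.0143,0,0,0,0,0.2],[-0.0293,-0.0143,0,0,0,0,0.2],[-0.0293,-0.0143,0,0,0,0,0.2],[-0.0293,-0.0143,0,0,0,0,0.2],[-0.0293,-0.0143,0,0,0,0,0.2],[-0.029,-0.0138,0,0,0,0,0.2],[0,0,0.01,0,0,-6.6,0.2],[0,0,0.01,0,0,-6.6,0.2],[0,0,0.01,0,0,-6.6,0.2],[0,0,0.01,0,0,-6.6,0.2],[0,0,0.01,0,0,-6.5,0.2],[0,0,0,0,0,0,0.2]]}}

```text
time_s: 1.6
ee_pos: [0.46, 0.2333, 0.1534]
eef_rot: [-3.141, -0.003, -2.916]
force: [0.6, 0.5, -0.1]
grip_width: 0.0377
grip_force: 0.0
```

```bash
python3 - <<'E'
from h import *
goto([.461,.2335,.15],np.pi+.22); m=ctrl.camera_model("wrist")
cv2.imwrite("pics/w1.png",ctrl.camera("wrist"));R=cv2.Rodrigues(np.array(m["rvec"],float))[0]; print(-R.T@np.ravel(m["tvec"]),R[2],m["fx"])
np.save("w1.npy",m,allow_pickle=True);o=ctrl.get_obs();print(o["qpos"],o["grip_width"])
E
```

```text
t 1.6 pos [0.46   0.2333 0.1534] yaw -2.916 tool shift mm [-1.1 -0.   3.4] rotvec deg [-0.04 -0.19  0.33]
[0.38603358 0.21513011 0.33313031] [ 0.25473159  0.05728284 -0.96531368] 387.2234184715412
[ 3.98433646e-01  2.74913135e-01  1.67648500e+00 -2.80708053e-06
  1.19228736e+00 -1.39086992e+00] 0.03766562621473584
```

View pics/w1.png

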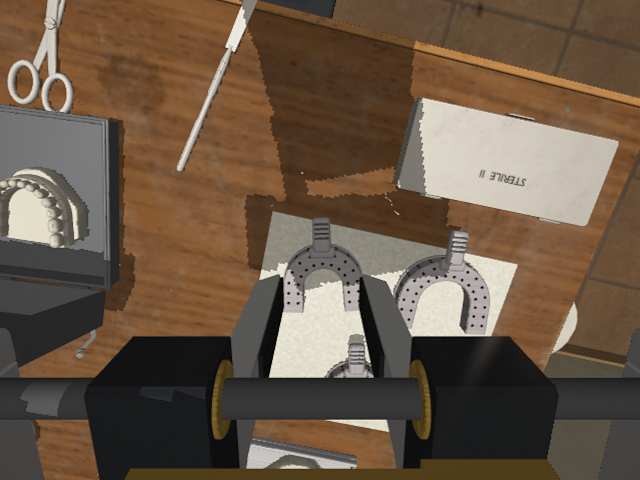

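Wrist view: the medium tray lies between the fingers, with its handle at (321,219)–(321,252) and leg ends about (293,310) and (352,309). The cast in the box is at (40,205).

```bash
python3 - <<'E'
from h import *
m=np.load("w1.npy",allow_pickle=True).item()
im=cv2.imread("pics/w1.png"); hsv=cv2.cvtColor(im,40)
print(im[236,306:338:2].mean(1).round())
e=cast(m,[(321,219)],.0281-.004+.0); s=cast(m,[(313,236),(330,236)],.0241)
o=cast(m,[(284,280),(361,280)],.018); r=cast(m,[(293,311),(352,310)],.018)
print("front end",e,"sides",s,"outer",o,"rear",r)
v=r.mean(0)-e[0]; h=np.arctan2(v[1],v[0]); print(h)
print("check origin from front", e[0,:2]+.0635*np.array([np.cos(h),np.sin(h)]))
g=e[0,:2]+.0135*np.array([np.cos(h),np.sin(h)]); goto([*g,.008],np.pi+h)
E
```

```text
[139. 132. 133. 109. 101. 111. 104. 107. 107. 108. 104.  95. 108. 139.
 137. 133.]
front end [[0.45167447 0.22994694 0.0241    ]] sides [[0.46713304 0.22672029 0.0241    ]
 [0.46399058 0.24039616 0.0241    ]] outer [[0.51294296 0.21103764 0.018     ]
 [0.49795949 0.27620094 0.018     ]] rear [[0.53995242 0.22468913 0.018     ]
 [0.52726465 0.27552073 0.018     ]]
0.24123584174500273
check origin from front [0.51333573 0.24511728]
t 1.65 pos [0.4603 0.2335 0.1546] yaw -2.923 tool shift mm [ -4.6  -1.2 146.6] rotvec deg [-0.02 -0.12 -1.3 ]
```

Call:
{"method": "play_rows", "body": {"commands": [[-0.0046,-0.0012,0.03,0,0,-1.3,0.2],[0,0,0.03,0,0,0,0.2],[0,0,0.03,0,0,0,0.2],[0,0,0.03,0,0,0,0.2],[0,0,0.02,0,0,0,0.2],[0,0,0.007,0,0,0,0.2],[0,0,0,0,0,0,0.2],[0,0,0,0,0,0,0.6],[0,0,0,0,0,0,1],[0,0,0,0,0,0,1],[0,0,0,0,0,0,1],[0,0,0,0,0,0,1],[0,0,0,0,0,0,1]], "force": 30}}

```text
time_s: 2.73
ee_pos: [0.4661, 0.2338, 0.0094]
eef_rot: [3.141, 0.002, -2.899]
force: [-1.6, -0.9, 8.7]
grip_width: 0.0145
grip_force: 29.9
```

Call:
{"method": "play_rows", "body": {"commands": [[0,0,-0.01,0,0,0,1],[0,0,-0.02,0,0,0,1],[0,0,-0.03,0,0,0,1],[0,0,-0.03,0,0,0,1],[0,0,-0.03,0,0,0,1],[0,-0.02,-0.02,0,0,0,1],[0,-0.02,0,0,0,3,1],[0,-0.02,0,0,0,3,1],[0,-0.02,0,0,0,2.7,1],[0,-0.02,0,0,0,0,1],[0,0,0,0,0,0,1],[0,0,0,0,0,0,1]]}}

```text
time_s: 3.73
ee_pos: [0.4836, 0.1349, 0.1491]
eef_rot: [3.141, 0.001, -3.052]
force: [-0.2, 1.5, -0.6]
grip_width: 0.0147
grip_force: 29.9
```

```bash
python3 - <<'E'
from h import *
o=ctrl.get_obs();print(o["ee_pos"],o["eef_rot"],o["grip_width"])
m=ctrl.camera_model("wrist"); m["ee"]=o["ee_pos"]; m["rot"]=o["eef_rot"]
cv2.imwrite("pics/w2.png",ctrl.camera("wrist")); np.save("w2.npy",m,allow_pickle=True)
E
```

```text
[0.48363272 0.13488838 0.14909758] [ 3.14147746e+00  5.16737912e-04 -3.05177502e+00] 0.014737254731719723
```

View pics/w2.png

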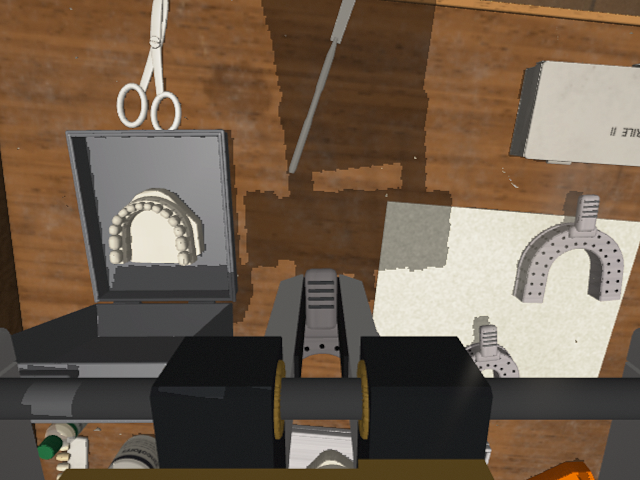

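The tray is held straight (handle end at px (321,270)); the cast is in full view at about (152,230) inside the box, the lid hinge line at about row 300. I'll take a close crop of the cast to pick points.

```bash
python3 - <<'E'
import cv2
im=cv2.imread("pics/w2.png")
cv2.imwrite("pics/c2.png",cv2.resize(im[180:280,92:217],None,fx=6,fy=6,interpolation=2))
E
```

```text
(no output)
```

View pics/c2.png

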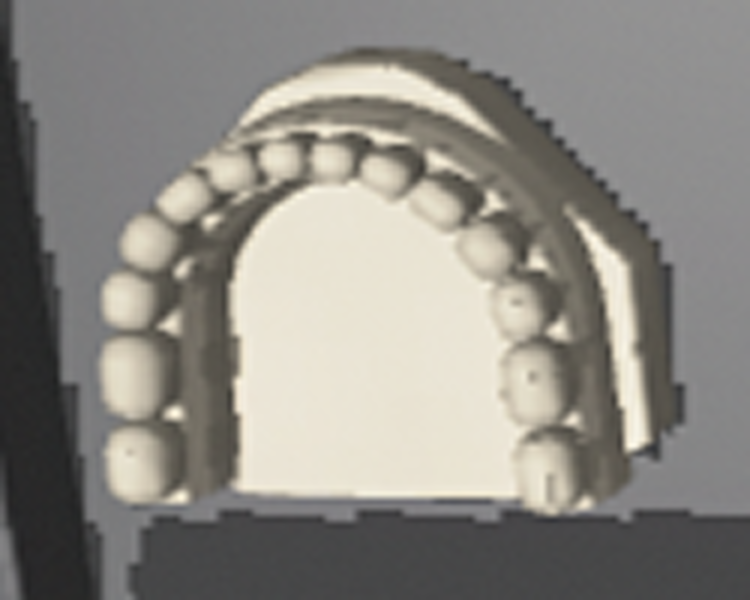

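```bash
python3 - <<'E'
from h import *
from scipy.optimize import least_squares
m=np.load("w2.npy",allow_pickle=True).item()
q=np.array([(145,463),(138,375),(137,300),(150,240),(185,195),(232,168),(285,157),(337,157),(390,170),(444,198),(492,246),(522,303),(536,380),(550,468)])/6+[92,180]
W=cast(m,q,.0355)[:,:2]
def d(p,r=.026):
    c,s=np.cos(p[2]),np.sin(p[2]); L=(W-p[:2])@np.array([[c,-s],[s,c]])
    x,y=L.T
    return np.where(x<0,np.hypot(x,y)-r,np.abs(y)-r-.0015*x/.023)
for r in(.020,.026,.032):
    f=least_squares(d,[.5,0,.1],args=(r,)); print(r,f.x.round(4),(f.fun*1e3).round(1))
    if r==.026:p=f.x
# tray in tool
ee,h=m["ee"],m["rot"][2]+np.pi
e=cast(m,[(321,270)],ee[2]+.0147)[0,:2]-ee[:2]; c,s=np.cos(h),np.sin(h)
print("handle front in tray axes",e@[c,s],e@[-s,c],"nominal -.0135")
c,s=np.cos(p[2]),np.sin(p[2]); t=p[:2]-.0485*np.array([c,s])
goto([*t,.12],np.pi+p[2])
B=cast(m,[(68,133),(226,131)],.022);print("box front",B)
E
```

```text
0.02 [ 0.4922 -0.003   0.1698] [ 6.5  5.6  4.1  2.4  0.6 -1.  -1.9 -1.6 -0.5  1.4  3.7  5.6  4.9  3.8]
0.026 [ 0.4997 -0.0016  0.0884] [-0.2 -0.2 -0.4  0.4  0.4  0.1 -0.3 -0.3 -0.1  0.1  0.1  0.1 -0.1 -0.2]
0.032 [ 0.5075 -0.001   0.082 ] [-5.8 -5.6 -3.4 -0.6  0.9  1.5  1.5  1.5  1.2  0.6 -1.  -3.  -5.6 -5.6]
handle front in tray axes -0.01656443106688896 -0.0012833933093927762 nominal -.0135
t 3.78 pos [0.4836 0.1355 0.149 ] yaw -3.051 tool shift mm [  44.9 -137.9   28.9] rotvec deg [0.01 0.03 0.13]
box front [[ 0.42549232 -0.06569203  0.022     ]
 [ 0.41322254  0.05450347  0.022     ]]
```

Call:
{"method": "play_rows", "body": {"commands": [[0.0147,0,0,0,0,0.1,1],[0.0147,0,0,0,0,0,1],[0.0147,0,0,0,0,0,1],[0,-0.023,0,0,0,0,1],[0,-0.023,0,0,0,0,1],[0,-0.023,0,0,0,0,1],[0,-0.023,0,0,0,0,1],[0,-0.023,0,0,0,0,1],[0,-0.0229,0,0,0,0,1],[0,0,0.02,0,0,0,1],[0,0,0.02,0,0,0,1],[0,0,0,0,0,0,1],[0,0,0,0,0,0,1]]}}

```text
time_s: 4.87
ee_pos: [0.4517, -0.0053, 0.1085]
eef_rot: [3.141, -0.002, -3.051]
force: [0.3, -0.1, -1.0]
grip_width: 0.0148
grip_force: 29.9
```

```bash
python3 - <<'E'
from h import *
p=[.4997,-.0016,.0884]; c,s=np.cos(p[2]),np.sin(p[2])
goto([p[0]-.0477*c,p[1]-.0477*s,.027+.0045],np.pi+p[2])
o=ctrl.get_obs();print(o["force"],o["grip_width"])
a=ctrl.camera("scene");b=ctrl.camera("wrist")
cv2.imwrite("pics/p3.png",np.hstack([cv2.resize(a[200:420,260:460],(500,550)),b[100:400,180:480][:,:]] if 0 else [cv2.resize(a[220:420,270:450],(400,444)),cv2.resize(b[90:423,170:470],(400,444))]))
E
```

```text
t 4.87 pos [ 0.4517 -0.0053  0.1085] yaw -3.051 tool shift mm [-0.5 -0.6 77. ] rotvec deg [ 0.02 -0.09  0.12]
[ 0.31902818 -0.07915495 -1.02476377] 0.014753873687542718
```

View pics/p3.png

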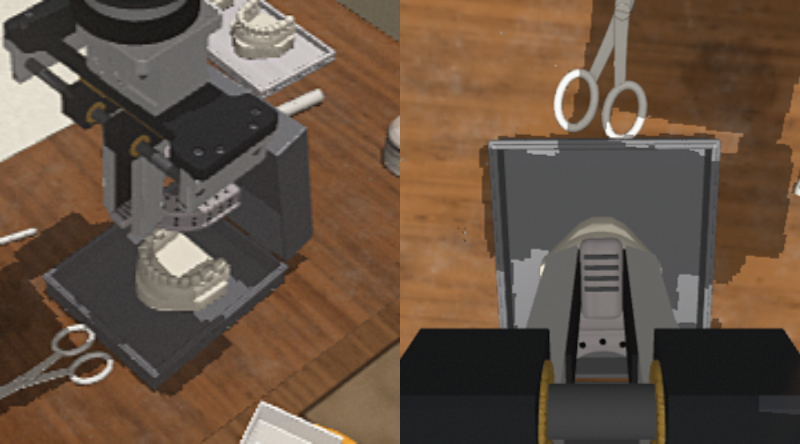

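The tray is level and hangs over the cast in the box, with the handle centred between the fingers. I'll lower it now.

Call:
{"method": "play_rows", "body": {"commands": [[-0.0005,-0.0006,0.015,0,0,0,1],[0,0,0.015,0,0,0,1],[0,0,0.015,0,0,0,1],[0,0,0.01,0,0,0,1],[0,0,0.005,0,0,0,1],[0,0,0.003,0,0,0,1],[0,0,0.002,0,0,0,1],[0,0,0.002,0,0,0,1],[0,0,0.002,0,0,0,1],[0,0,0,0,0,0,1],[0,0,0,0,0,0,1]]}}

```text
time_s: 5.88
ee_pos: [0.4527, -0.0065, 0.0397]
eef_rot: [-3.142, 0.0, -3.052]
force: [0.4, 0.7, -1.2]
grip_width: 0.0143
grip_force: 29.9
```

Call:
{"method": "play_rows", "body": {"commands": [[0,0,0.002,0,0,0,1],[0,0,0.002,0,0,0,1],[0,0,0.002,0,0,0,1],[0,0,0.0015,0,0,0,1],[0,0,0.001,0,0,0,1],[0,0,0,0,0,0,1],[0,0,0,0,0,0,1]]}}

```text
time_s: 6.47
ee_pos: [0.4525, -0.0065, 0.031]
eef_rot: [-3.142, -0.0, -3.052]
force: [-1.3, 0.2, 2.3]
grip_width: 0.0149
grip_force: 29.9
```

Call:
{"method": "play_rows", "body": {"commands": [[0,0,0.0005,0,0,0,1],[0,0,0,0,0,0,0.5],[0,0,0,0,0,0,0.3],[0,0,0,0,0,0,0.3],[0,0,0,0,0,0,0.3],[0,0,0,0,0,0,0.3],[0,0,-0.02,0,0,0,0.3],[0,0,-0.03,0,0,0,0.3],[0,0,-0.04,0,0,0,0.3],[0.03,0,-0.04,0,0,0,0.3],[0.04,0,-0.03,0,0,0,0.3],[0.03,0,0,0,0,0,0.3],[0,0,0,0,0,0,0.3],[0,0,0,0,0,0,0.3]]}}

```text
time_s: 7.63
ee_pos: [0.3642, -0.0145, 0.1794]
eef_rot: [-3.141, 0.002, -3.053]
force: [0.4, -0.0, 0.2]
grip_width: 0.0328
grip_force: 0.0
```

```bash
python3 - <<'E'
from h import *
o=ctrl.get_obs();print(o["ee_pos"],o["qpos"])
m=ctrl.camera_model("wrist");np.save("w4.npy",m,allow_pickle=True)
a=ctrl.camera("scene");b=ctrl.camera("wrist");cv2.imwrite("pics/w4f.png",b);cv2.imwrite("pics/s4f.png",a)
cv2.imwrite("pics/p4.png",np.hstack([cv2.resize(a[220:420,270:450],(360,400),interpolation=2),cv2.resize(b[80:480,100:540],(440,400))]))
E
```

```text
[ 0.36423796 -0.01449245  0.17940855] [-1.40343944e-01 -1.03084103e-01  2.02692956e+00  3.88860316e-06
  1.21561504e+00 -1.80020867e+00]
```

View pics/p4.png

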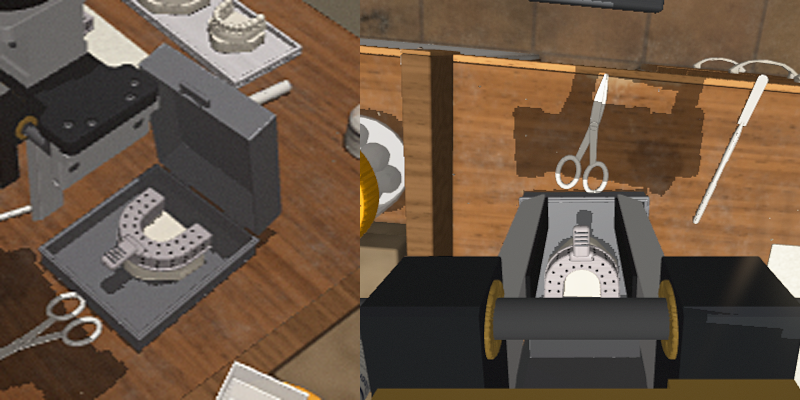

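The tray sits level and home on the cast, and the gripper is clear. Next I go over the lid and behind it, then push it along its arc.

Call:
{"method": "play_rows", "body": {"commands": [[0,0.001,-0.02,0,0,0,1],[0,0.001,-0.015,0,0,0,1],[-0.033,0.001,0,0,0,0,1],[-0.033,0.001,0,0,0,0,1],[-0.033,0,0,0,0,0,1],[-0.033,0,0,0,0,0,1],[-0.033,0,0,0,0,0,1],[-0.033,0,0,0,0,0,1],[-0.033,0,0,0,0,0,1],[-0.033,0,0,0,0,0,1],[0,0,0,0,0,0,1],[0,0,0,0,0,0,1]]}}

```text
time_s: 8.73
ee_pos: [0.628, 0.0135, 0.2108]
eef_rot: [3.141, -0.004, -3.052]
force: [-0.2, 0.4, -0.6]
grip_width: 0.0002
grip_force: 0.0
```

```bash
python3 - <<'E'
from h import *
o=ctrl.get_obs();print(o["ee_pos"],o["eef_rot"],o["qpos"],o["grip_width"])
d=(o["ee_pos"]-[.5588,.007,0]);c,s=np.cos(.0886),np.sin(.0886);print("u",d[0]*c+d[1]*s,"v",d[1]*c-d[0]*s)
t=np.linspace(1.7,0,21);u=-.12*np.cos(t)+.032*np.sin(t)+.008;z=.0225+.12*np.sin(t)+.032*np.cos(t)
print(np.c_[t,u*1e3,z*1e3,np.r_[0,-np.diff(u)]*1e3,np.r_[0,-np.diff(z)]*1e3].round(1))
a=ctrl.camera("scene");cv2.imwrite("pics/s5.png",cv2.resize(a[150:420,230:500],(600,600),interpolation=2))
E
```

```text
[0.62802928 0.01350585 0.21079491] [ 3.14115259 -0.00376716 -3.05159257] [-3.67780952e-02  4.75623259e-01  1.26717647e+00 -4.03497856e-05
  1.40258549e+00 -1.69756685e+00] 0.0002109327093189978
u 0.06953339446610762 v 0.0003546427960573048
[[ 1.700e+00  5.520e+01  1.374e+02  0.000e+00  0.000e+00]
 [ 1.600e+00  4.530e+01  1.410e+02  9.900e+00 -3.600e+00]
 [ 1.500e+00  3.510e+01  1.437e+02  1.020e+01 -2.700e+00]
 [ 1.400e+00  2.470e+01  1.456e+02  1.040e+01 -1.900e+00]
 [ 1.400e+00  1.420e+01  1.465e+02  1.050e+01 -1.000e+00]
 [ 1.300e+00  3.600e+00  1.466e+02  1.060e+01 -1.000e-01]
 [ 1.200e+00 -6.900e+00  1.458e+02  1.050e+01  8.000e-01]
 [ 1.100e+00 -1.730e+01  1.441e+02  1.040e+01  1.700e+00]
 [ 1.000e+00 -2.750e+01  1.415e+02  1.020e+01  2.600e+00]
 [ 9.000e-01 -3.750e+01  1.381e+02  1.000e+01  3.400e+00]
 [ 8.000e-01 -4.720e+01  1.338e+02  9.600e+00  4.300e+00]
 [ 8.000e-01 -5.640e+01  1.287e+02  9.200e+00  5.100e+00]
 [ 7.000e-01 -6.520e+01  1.228e+02  8.800e+00  5.900e+00]
 [ 6.000e-01 -7.340e+01  1.163e+02  8.300e+00  6.600e+00]
 [ 5.000e-01 -8.110e+01  1.090e+02  7.700e+00  7.300e+00]
 [ 4.000e-01 -8.810e+01  1.011e+02  7.000e+00  7.900e+00]
 [ 3.000e-01 -9.450e+01  9.270e+01  6.300e+00  8.400e+00]
 [ 3.000e-01 -1.000e+02  8.370e+01  5.600e+00  9.000e+00]
 [ 2.000e-01 -1.049e+02  7.430e+01  4.800e+00  9.400e+00]
 [ 1.000e-01 -1.089e+02  6.460e+01  4.000e+00  9.800e+00]
 [ 0.000e+00 -1.120e+02  5.450e+01  3.100e+00  1.010e+01]]
```

View pics/s5.png

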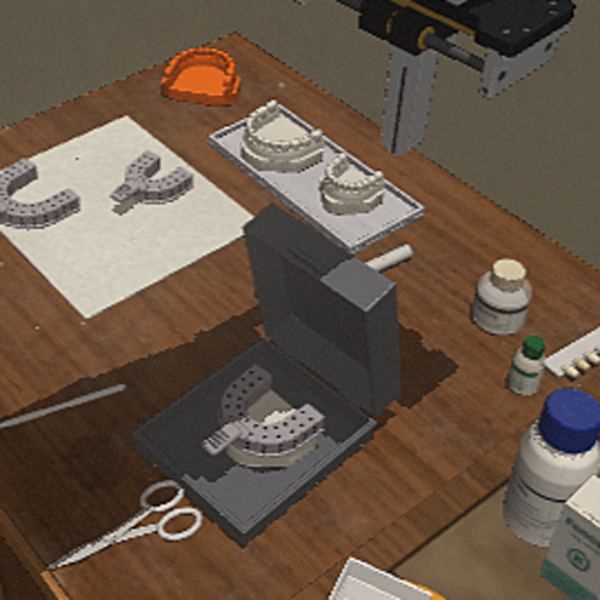

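The fingers hang clear behind the lid, which stands near vertical. I'll descend and start the arc.

Call:
{"method": "play_rows", "body": {"commands": [[0,0,0.018,0,0,0,1],[0,0,0.018,0,0,0,1],[0,0,0.018,0,0,0,1],[0,0,0.018,0,0,0,1],[0,0,0,0,0,0,1],[0.0143,0,-0.001,0,0,0,1],[0.0099,0,-0.0036,0,0,0,1],[0.0102,0,-0.0027,0,0,0,1],[0.0104,0,-0.0019,0,0,0,1],[0.0105,0,-0.001,0,0,0,1],[0.0106,0,0,0,0,0,1],[0.0105,0,0.0008,0,0,0,1],[0.0104,0,0.0017,0,0,0,1],[0.0102,0,0.0026,0,0,0,1],[0.01,0,0.0034,0,0,0,1],[0.0096,0,0.0043,0,0,0,1],[0,0,0,0,0,0,1],[0,0,0,0,0,0,1]]}}

```text
time_s: 10.28
ee_pos: [0.5111, 0.0027, 0.1404]
eef_rot: [-3.141, 0.001, -3.052]
force: [-0.2, 0.3, -0.4]
grip_width: 0.0006
grip_force: 0.0
```

```bash
python3 - <<'E'
from h import *
o=ctrl.get_obs()
d=(o["ee_pos"]-[.5588,.007,0]);c,s=np.cos(.0886),np.sin(.0886);print("u",d[0]*c+d[1]*s,"v",d[1]*c-d[0]*s,d[2],o["force"])
a=ctrl.camera("scene");cv2.imwrite("pics/s6.png",cv2.resize(a[150:420,230:500],(500,500),interpolation=2))
E
```

```text
u -0.047847137305709754 v -5.9041140970146275e-05 0.1403734432751896 [-0.2094968   0.34040615 -0.36905785]
```

View pics/s6.png

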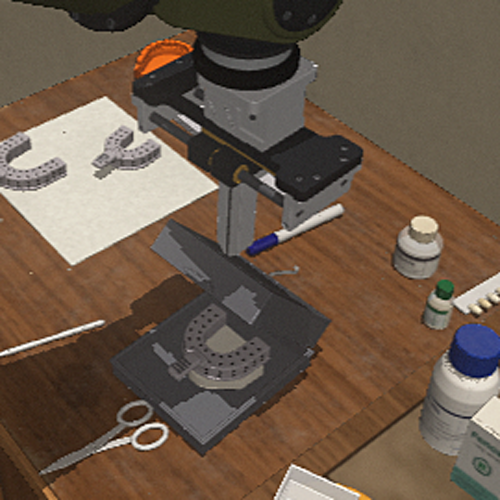

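The lid follows the fingers and is about half shut. I'll continue the arc.

Call:
{"method": "play_rows", "body": {"commands": [[0.0092,0,0.0065,0,0,0,1],[0.0088,0,0.007,0,0,0,1],[0.0083,0,0.0076,0,0,0,1],[0.0077,0,0.008,0,0,0,1],[0.007,0,0.0085,0,0,0,1],[0.0063,0,0.009,0,0,0,1],[0.0056,0,0.009,0,0,0,1],[0.0048,0,0.0094,0,0,0,1],[0.004,0,0.0095,0,0,0,1],[0.0015,0,0.005,0,0,0,1],[0.0015,0,0.003,0,0,0,1],[0,0,0.002,0,0,0,1],[0,0,0,0,0,0,1],[0,0,0,0,0,0,1]]}}

```text
time_s: 11.5
ee_pos: [0.4469, -0.003, 0.0549]
eef_rot: [-3.142, 0.001, -3.052]
force: [-0.2, 0.0, 0.9]
grip_width: 0.0002
grip_force: 0.0
```

Call:
{"method": "play_rows", "body": {"commands": [[0,0,0.001,0,0,0,1],[0,0,0.001,0,0,0,1],[0,0,0,0,0,0,1],[0,0,0,0,0,0,1]]}}

```text
time_s: 11.83
ee_pos: [0.4472, -0.0031, 0.0542]
eef_rot: [-3.141, 0.001, -3.052]
force: [-9.4, 0.9, 24.6]
grip_width: 0.0003
grip_force: 12.2
```

The lid gives firm contact at z = 0.054, its shut height. I'll retreat and check.

Call:
{"method": "play_rows", "body": {"commands": [[0,0,-0.01,0,0,0,1],[0,0,-0.03,0,0,0,1],[0,0,-0.04,0,0,0,1],[0,0,-0.04,0,0,0,1],[0,0,-0.03,0,0,0,1],[0,0.03,0,0,0,0,1],[0,0.04,0,0,0,0,1],[0,0.04,0,0,0,0,1],[0,0,0,0,0,0,1],[0,0,0,0,0,0,1],[0,0,0,0,0,0,1]]}}

```text
time_s: 12.75
ee_pos: [0.4368, 0.1063, 0.2028]
eef_rot: [-3.141, 0.0, -3.051]
force: [0.5, -0.1, -0.8]
grip_width: 0.0007
grip_force: 0.0
```

```bash
python3 - <<'E'
from h import *
a=ctrl.camera("scene");cv2.imwrite("pics/s7.png",cv2.resize(a[240:420,260:440],(600,600),interpolation=2))
E
```

```text
(no output)
```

View pics/s7.png

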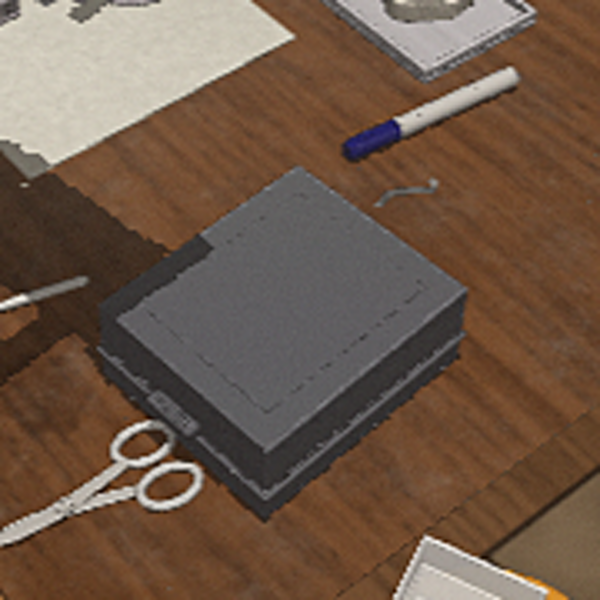

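The lid is fully shut, with its seam even all round, and the robot is clear.

```bash
python3 -c "
from station import ctrl
print(ctrl.hand_in())"
```

```text
the job is handed in; nothing more can be done
None
```

I set the medium tray home on the medium cast in the box, shut the lid fully and handed the job in at about 13 s; nothing else was touched as far as I could see, and the hand-in returned no verdict.

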